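# Dock the sample stage, mix the square bottle and load it

## Robot

A 6-joint arm with a two-finger parallel gripper is mounted at the origin on the work surface. World frame = base frame: x ahead of the robot, y to its left, z up, the work surface at z = 0. Lengths are in m, angles in rad, forces in N, time in s.
With the tool pointing down it reaches from about 0.35 to 0.975 m from the base axis. Payload 17.4 kg.
Tool frame: the origin (TCP) lies midway between the tips of the shut fingers; the grasp point (between the pads) lies 19 mm behind it; z points along the fingers, y is the line along which they close (so a half turn about z gives the same grasp; the last joint's range is limited). The gripper opens to 85 mm and grips with 20 to 120 N. Pads are 22 mm wide; open, the fingers measure 114 mm over their backs; the gripper's body (76 mm by 85 mm) begins 54 mm behind the grasp point. The pads swing forward as they close: fully open they stand 13 mm farther back than shut.
Start: joints at [-1.243, 0.116, 1.442, -0, 1.584, -0.038], TCP at [0.241, -0.63, 0.231] pointing down, gripper open.
Joint ranges: [-2.83, 2.83], [-0.83, 2.19], [0.07, 2.5], [-1.14, 4.28], [0.01, 3], [-2.97, 2.97]. Speed limits (rad/s): [1.89, 1.89, 2.22, 3.14, 3.14, 3.14].

## Interface

Orientations are given as a unit quaternion [w, x, y, z].
In Python, from bench import bot gives the robot as it stands. The module is installed in compiled form; this text tells all that it offers. Calls block until the motion is done:
- bot.move_to(position, orientation): joint-space move of the TCP to a pose.
- bot.servo_line(position, attitude=None, rate=0.15, max_force=None): straight line of the TCP; attitude=None keeps the orientation; rate is the mean speed in m/s. With max_force (N) it stops when the force on the tool has changed by that much, and returns True; else False.
- bot.movej(angles): joint-space move.
- bot.command_gripper(opening): finger opening in m; the grip force is fixed at half the most; returns when the fingers have stopped.
- bot.dwell(seconds).
- bot.inverse_kinematics(position, orientation): joint angles nearest the present ones, or None.
- bot.observe(): the state.
- bot.capture(name): name is "side" or "top" or "wrist"; returns the picture (420x560x3 uint8, red, green, blue); there is no depth.
- bot.calibration(name): a dict with "vfov" (degrees; the focal length in pixels is half the picture's height over the tangent of half this angle, whatever the lens; pixels are square), "cx", "cy" (the principal point, pixels), "extrinsics" (4x4, takes a point from camera to world coordinates); the wrist camera has in their place "tool_from_camera" (4x4, takes a point from camera to tool coordinates, whose origin is the TCP and whose axes are the flange's). Camera axes: x right, y up, looking along -z (the intrinsics and any distortion apply to the point x, -y, -z); pixel columns grow to the right and rows downward; lengths in m; the calibration is good to about 2 mm. A picture is of the moment at which its call begins: read the wrist's pose just before it. calibration takes no time and is no camera call.
A pose or a line that the arm cannot do raises bot.Unreachable and nothing moves.
- bot.close_job(): hands the job in; it is judged then, once.
The state is a dict: "clock": time; "qpos": joint angles; "joint_velocities": joint speeds; "effort": joint torques, N m; "ee_pos": TCP position; "tcp_rot": TCP orientation; "force": force on the tool from outside, world axes, zero at the start; "ft_torque": the same for the moment, N m; "opening": finger opening in m; "finger_force": force on a finger pad.
Only numpy, scipy, OpenCV 4.12 (cv2) and the standard library are available. Lean on these libraries where they do the work, as an engineer would, in place of code of your own. Each camera call takes 0.05 s, during which the arm holds its last target. There are 200 camera calls.

## Task

First close the gap: bring the loose aluminium sample stage up to the red analyser so that it butts flush against the analyser's aluminium deck, with their side edges in line. Then pick up the closed square bottle, turn it upside down to mix it, keep it so for a second, and set it gently back upright in the middle of the stage's rubber pad, leaving the stage docked. Do not shift or knock over the other bottles, flask, jar and pots.

Things in the scene. Friction and masses are not known exactly. Their poses are not given: they have to be found in the camera images.
- analyser: Fixed red instrument at the back of the table, 340 wide and 110 high. In front of it, towards the robot, sticks out its aluminium deck, a low block 120 wide (y), 80 deep and 30 high. Origin at table height in the middle of the deck's front face; x points into the analyser (away from the robot), y along the face. The red housing begins 80 behind this face.
- deck_edge (a point): middle of the top edge of the deck's front face, 30 above the table; axes as the analyser's
- stage: Loose aluminium block, 130 long (x) by 120 wide (y) by 30 high with its black rubber pad (82 x 82) on top, 0.7 kg, standing on the table in front of the deck, out of line and with a gap. Origin at the centre of its underside; +x points to its back face, which is to meet the deck's front face. An upright tab rises from its front edge.
- stage_edge (a point): middle of the stage's back face, at x = +65 in the stage's frame, 30 above its underside
- pad (a point): centre of the rubber pad's top, at x = +15 in the stage's frame, 30 above its underside
- tab (a point): top centre of the stage's upright tab, which is 10 thick (x), 50 wide (y) and rises from 28 to 63 above the underside, at x = -58 in the stage's frame
- bottle: The square bottle: closed, white plastic, red cap, 165 high, about 0.35 kg, centre of mass about 70 above its base. Body 56 x 56 with flat upright sides from 0 to 115 above its base, then a shoulder and neck, and a round cap of diameter 38 from 135 to 165. Origin at the centre of its underside, z towards the cap, x and y square to the flat sides.
- flask: Bystander, to be left alone: stoppered conical glass flask, base diameter 86, 145 high. Origin at the centre of its underside.
- round_bottle: Bystander, to be left alone: round white plastic bottle with a red cap, diameter 72, 190 high. Origin at the centre of its underside.
- jar: Bystander, to be left alone: squat round white jar with a wide red lid, diameter 88, 88 high. Origin at the centre of its underside.
- pot_left: Bystander, to be left alone: small clear sample pot with a red lid, diameter 48, 68 high, to the left of the stage. Origin at the centre of its underside.
- pot_right: Bystander, to be left alone: small clear sample pot with a red lid, diameter 48, 68 high, to the right of the stage. Origin at the centre of its underside.

How it is judged:
By the outcome, as a careful person would: the job done as asked, in the order asked, and still so for the second after the job is handed in, with the robot touching nothing.
It also fails if it takes over 72 s, if anything falls off the work surface, if the arm or the gripper's body presses on something with over 40 N, if the wrist force passes 120 N, or if a joint passes its speed limit or range.

## Working session

There is one attempt and no reset: what is moved stays moved. The work goes in short steps, each a Python script; the robot and the scene stay as the last script left them, time stands still between calls to the robot, and variables do not carry over. Pictures are saved under pics/ and viewed, at most 10 in all, crops included, and the job is handed in when it is done.

```bash
mkdir -p pics
python3 - <<'E'
from bench import bot
import cv2,numpy as np
np.set_printoptions(precision=4,suppress=True)
for n in("side","top","wrist"):
    im=bot.capture(n); cv2.imwrite(f"pics/{n}0.png",im[:,:,::-1]); print(n,bot.calibration(n))
print(bot.observe())
E
```

```text
side {'vfov': 53.79589795079481, 'cx': 278.4818073562916, 'cy': 209.30602699998627, 'extrinsics': array([[-0.9943,  0.0768, -0.0734,  0.5055],
       [-0.1047, -0.5919,  0.7992,  0.7723],
       [ 0.0179,  0.8024,  0.5966,  0.6344],
       [ 0.    ,  0.    ,  0.    ,  1.    ]])}
top {'vfov': 42.026351041680215, 'cx': 268.5369025869802, 'cy': 201.643601461404, 'extrinsics': array([[-0.0084,  0.9866, -0.1628,  0.38  ],
       [-0.9996, -0.0039,  0.0278,  0.0129],
       [ 0.0268,  0.163 ,  0.9863,  1.2651],
       [ 0.    ,  0.    ,  0.    ,  1.    ]])}
wrist {'vfov': 69.9595584088867, 'cx': 282.11776247156405, 'cy': 209.11295274171638, 'tool_from_camera': array([[ 0.0004,  0.9488,  0.3157,  0.0819],
       [ 1.    , -0.0008,  0.001 ,  0.0002],
       [ 0.0012,  0.3157, -0.9488, -0.1426],
       [ 0.    ,  0.    ,  0.    ,  1.    ]])}
{'clock': 0.15, 'qpos': array([-1.2428,  0.1164,  1.4421, -0.    ,  1.584 , -0.0378]), 'joint_velocities': array([-0.001 , -0.0019, -0.0045,  0.0008,  0.0004,  0.0002]), 'effort': array([  0.0011, -73.2506, -63.285 ,  -0.0001,   0.0049,   0.0001]), 'ee_pos': array([ 0.2414, -0.6302,  0.2307]), 'tcp_rot': array([-0.0005,  0.9833,  0.1819, -0.0001]), 'force': array([0.2378, 0.0649, 0.8812]), 'ft_torque': array([-0.0191, -0.0228, -0.0047]), 'finger_force': 0.0, 'opening': 0.08545864019706916}
```

View pics/top0.png

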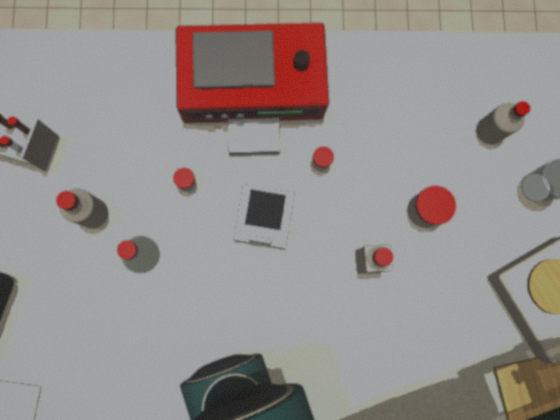

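View pics/side0.png

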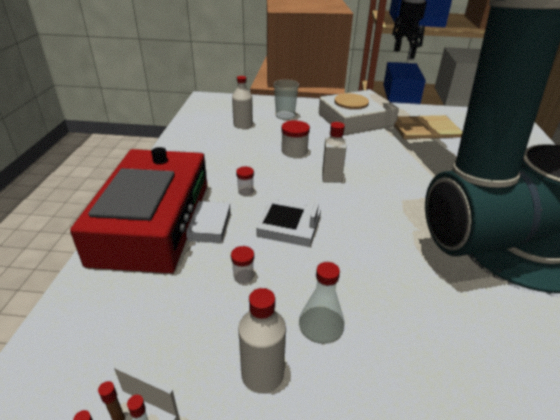

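The top view shows the deck around (254,137), the stage around (265,215) with its tab at (261,242), the pots at (184,178) and (323,157), and the square bottle with its cap at (383,257). I'll get rough positions from this, then close-ups with the wrist camera.

```bash
cat > h.py <<'E'
from bench import bot
import cv2,numpy as np
from scipy.spatial.transform import Rotation as R
np.set_printoptions(precision=4,suppress=True)
def rot(q): return R.from_quat(np.r_[q[1:],q[0]])
def quat(r): q=r.as_quat(); return np.r_[q[3],q[:3]]
def down(yaw): # tool z down, tool x axis at yaw in world
    return quat(R.from_euler('z',yaw)*R.from_euler('x',np.pi))
def campose(n,obs=None):
    c=bot.calibration(n)
    if n!="wrist": return c,np.array(c["extrinsics"])
    T=np.eye(4);T[:3,:3]=rot(obs["tcp_rot"]).as_matrix();T[:3,3]=obs["ee_pos"]
    return c,T@np.array(c["tool_from_camera"])
def pix2w(c,T,uv,z):
    f=210/np.tan(np.radians(c["vfov"])/2)
    d=T[:3,:3]@np.array([(uv[0]-c["cx"])/f,-(uv[1]-c["cy"])/f,-1])
    return T[:3,3]+d*(z-T[2,3])/d[2]
def w2pix(c,T,p):
    f=210/np.tan(np.radians(c["vfov"])/2)
    q=T[:3,:3].T@(np.asarray(p)-T[:3,3])
    return np.array([c["cx"]+f*q[0]/-q[2],c["cy"]-f*q[1]/-q[2]])
E
python3 - <<'E'
from h import *
c,T=campose("top")
for n,uv,z in [("cap",(383,257),.165),("botbase?",(375,258),.06),("deckL",(228,153),.03),("deckR",(280,152),.03),("stBL",(243,185),.03),("stBR",(294,190),.03),("stFL",(235,241),.03),("stFR",(287,247),.03),("potL",(184,178),.068),("potR",(323,157),.068),("jar",(436,205),.088),("flask",(127,250),.145),("rb",(67,200),.19)]:
    print(n,pix2w(c,T,uv,z))
c,T=campose("side")
for n,uv,z in [("cap",(337,128),.165),("potL",(243,255),.068),("potR",(245,173),.068),("jar",(295,128),.088),("flask",(328,270),.145)]:
    print("side",n,pix2w(c,T,uv,z))
# crops
im=cv2.imread("pics/top0.png")[110:270,170:410]; cv2.imwrite("pics/topc.png",cv2.resize(im,None,fx=3.3,fy=3.3,interpolation=cv2.INTER_CUBIC))
for yaw in (0,np.pi):
  print(yaw,[bot.inverse_kinematics([x,0.0,.4],down(yaw)) for x in (.45,.5,.55)])
E
```

```text
cap [ 0.4475 -0.2482  0.165 ]
botbase? [ 0.4519 -0.2553  0.06  ]
deckL [0.6987 0.0712 0.03  ]
deckR [ 0.7009 -0.0496  0.03  ]
stBL [0.623  0.0365 0.03  ]
stBR [ 0.6109 -0.0808  0.03  ]
stFL [0.4941 0.0547 0.03  ]
stFR [ 0.4798 -0.0628  0.03  ]
potL [0.6318 0.167  0.068 ]
potR [ 0.6793 -0.1446  0.068 ]
jar [ 0.5654 -0.3886  0.088 ]
flask [0.4664 0.2701 0.145 ]
rb [0.5624 0.3808 0.19  ]
side cap [ 0.4495 -0.2283  0.165 ]
side potL [0.6293 0.1743 0.068 ]
side potR [ 0.6778 -0.1323  0.068 ]
side jar [ 0.5664 -0.3743  0.088 ]
side flask [0.4664 0.274  0.145 ]
0 [array([-0.0567, -0.3652,  1.6081, -0.    ,  1.8987,  1.5141]), array([-0.051 , -0.2573,  1.5248, -0.    ,  1.874 ,  1.5198]), array([-0.0464, -0.1497,  1.4335, -0.    ,  1.8578,  1.5244])]
3.141592653589793 [array([-0.0567, -0.3652,  1.6081,  0.    ,  1.8987, -1.6275]), array([-0.051 , -0.2573,  1.5248,  0.    ,  1.874 , -1.6218]), array([-0.0464, -0.1497,  1.4335,  0.    ,  1.8578, -1.6172])]
```

View pics/topc.png

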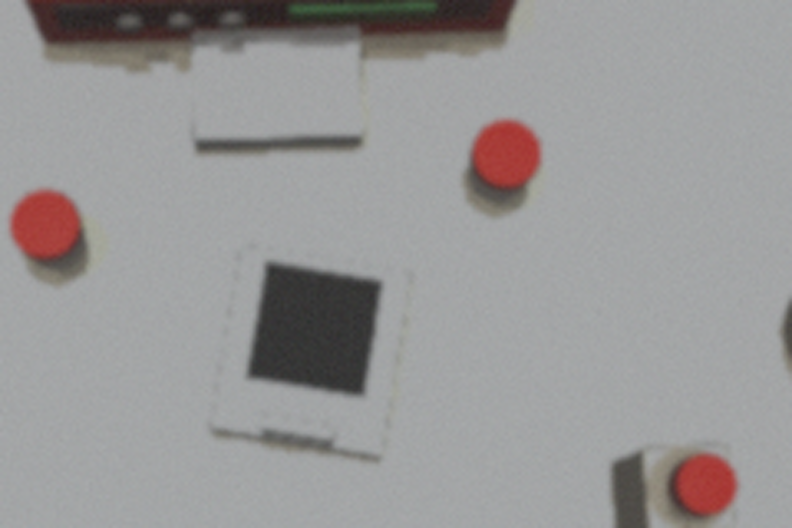

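```bash
python3 - <<'E'
from h import *
import pickle
bot.move_to([.37,-.245,.33],down(0)); 
D={}
for k,p in (("b",None),("s",[.57,0,.33])):
    if p: bot.move_to(p,down(0))
    bot.dwell(.3)
    o=bot.observe(); im=bot.capture("wrist"); cv2.imwrite(f"pics/w_{k}.png",im[:,:,::-1]); D[k]=o
    print(o["clock"],o["ee_pos"],o["qpos"])
pickle.dump(D,open("obs.pkl","wb"))
E
python3 -c "
import cv2,numpy as np
a=cv2.imread('pics/w_b.png');b=cv2.imread('pics/w_s.png')
cv2.imwrite('pics/both.png',cv2.resize(b,(800,600),interpolation=cv2.INTER_CUBIC));cv2.imwrite('pics/wbb.png',cv2.resize(a,(800,600),interpolation=cv2.INTER_CUBIC))"
```

```text
1.9917 [ 0.37   -0.2453  0.3298] [-0.643  -0.4012  1.7476 -0.      1.7957  0.9283]
3.55 [ 0.5698 -0.0007  0.3302] [-0.046  -0.122   1.5207 -0.      1.7425  1.5258]
```

View pics/both.png

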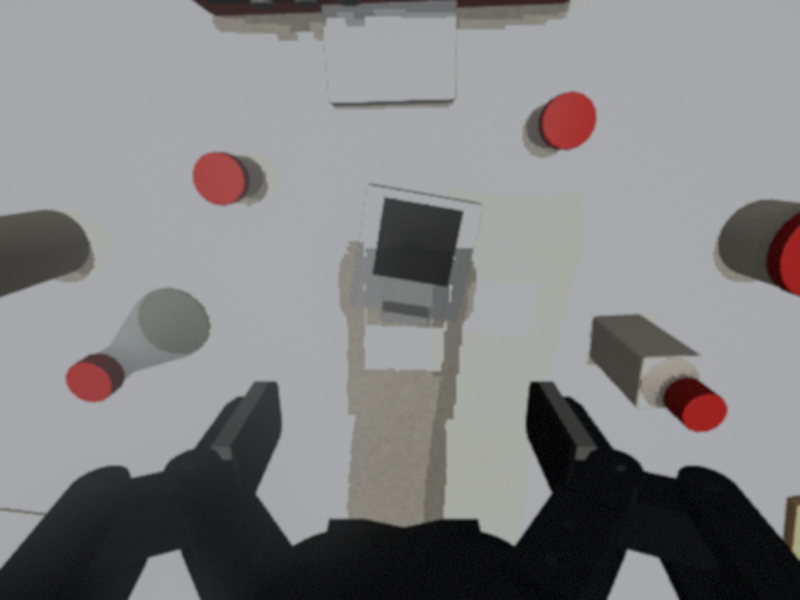

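View pics/wbb.png

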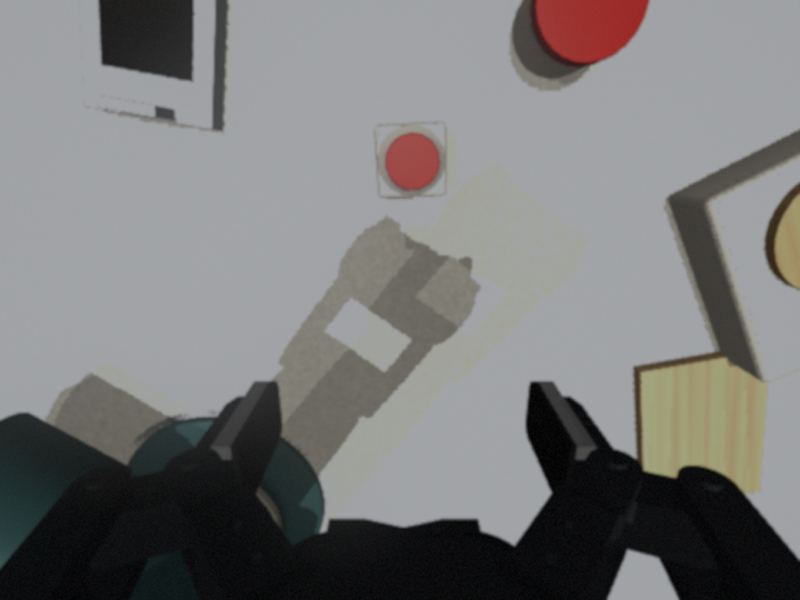

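The stage view, at 1.43x, shows the pad corners at (386,198), (463,209), (450,286), (374,275). The deck front edge runs (331,103)–(455,99) and the stage back edge (370,184)–(482,204). The bottle view has the cap at (413,162), with the body square from (376,124) to (447,196).

Run:
```python
from h import *
import pickle
D=pickle.load(open("obs.pkl","rb"));s=560/800
def P(k,uv,z): 
    c,T=campose("wrist",D[k]); return pix2w(c,T,np.array(uv)*s+[-.15,-.15],z)
pad=np.array([P("s",u,.03) for u in[(386,198),(463,209),(450,286),(374,275)]]); print(pad,pad.mean(0))
print("sizes",[np.linalg.norm(pad[i]-pad[i-1]) for i in range(4)])
print("pad yaws", [np.degrees(np.arctan2(*(a-b)[[1,0]])) for a,b in((pad[0],pad[3]),(pad[1],pad[2]))],[np.degrees(np.arctan2(-(a-b)[0],(a-b)[1])) for a,b in((pad[0],pad[1]),(pad[3],pad[2]))])
for n,u,z in[("deckL",(331,102),.03),("deckR",(455,98),.03),("stBL",(370,186),.03),("stBR",(482,205),.03),("potL",(220,178),.068),("potR",(567,121),.068)]: print(n,P("s",u,z))
print("cap",P("b",(413,162),.165))
q=np.array([P("b",u,.115) for u in[(376,124),(446,122),(447,196),(379,198)]]);print(q,q.mean(0))
# pixel-based pad in top image crop
c,T=campose("top")
t=np.array([pix2w(c,T,(170+(u+.5)/3.3-.5,110+(v+.5)/3.3-.5),.03) for u,v in[(267,262),(381,281),(364,395),(248,378)]])
print("top pad",t,t.mean(0))
for u in[(196,138),(363,138),(240,246),(411,271)]: print("top deck/stage",pix2w(c,T,(170+(u[0]+.5)/3.3-.5,110+(u[1]+.5)/3.3-.5),.03))
def crop(f,x0,y0,w,h,k,o): cv2.imwrite(o,cv2.resize(cv2.imread(f)[y0:y0+h,x0:x0+w],None,fx=k,fy=k,interpolation=cv2.INTER_CUBIC))
crop("pics/w_s.png",220,0,130,130,4.6,"pics/c1.png")
```

```text
[[ 0.6117  0.0173  0.03  ]
 [ 0.6008 -0.0609  0.03  ]
 [ 0.519  -0.0505  0.03  ]
 [ 0.5313  0.0312  0.03  ]] [ 0.5657 -0.0158  0.03  ]
sizes [np.float64(0.08161879433132982), np.float64(0.0789605879117087), np.float64(0.0824038576812835), np.float64(0.08255184007858567)]
pad yaws [np.float64(-9.802166297716315), np.float64(-7.290394823793314)] [np.float64(-7.989348458466051), np.float64(-8.558333806697044)]
deckL [0.7004 0.068  0.03  ]
deckR [ 0.7037 -0.0489  0.03  ]
stBL [0.6235 0.0331 0.03  ]
stBR [ 0.6047 -0.08    0.03  ]
potL [0.633  0.1666 0.068 ]
potR [ 0.6809 -0.1434  0.068 ]
cap [ 0.448  -0.2516  0.165 ]
[[ 0.4754 -0.2238  0.115 ]
 [ 0.4768 -0.2778  0.115 ]
 [ 0.421  -0.2804  0.115 ]
 [ 0.4194 -0.2251  0.115 ]] [ 0.4482 -0.2518  0.115 ]
top pad [[ 0.6134  0.0192  0.03  ]
 [ 0.5997 -0.0601  0.03  ]
 [ 0.52   -0.0473  0.03  ]
 [ 0.5322  0.0325  0.03  ]] [ 0.5663 -0.014   0.03  ]
top deck/stage [0.7023 0.0688 0.03  ]
top deck/stage [ 0.7022 -0.0488  0.03  ]
top deck/stage [0.6248 0.0379 0.03  ]
top deck/stage [ 0.6067 -0.0812  0.03  ]
```

View pics/c1.png

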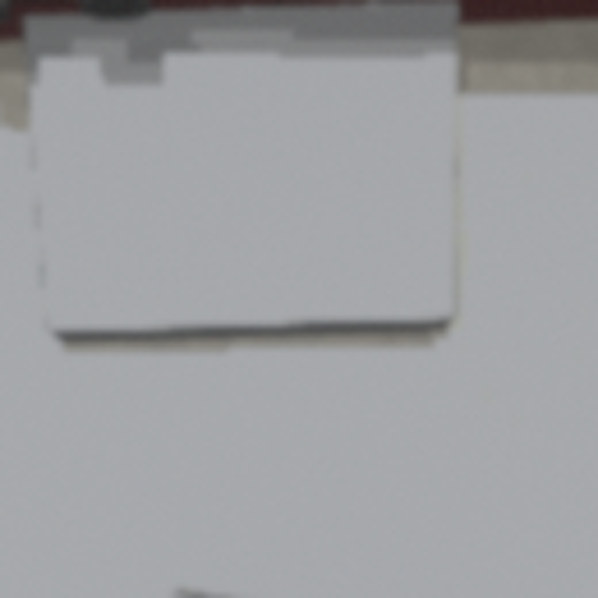

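Both views agree: deck edge is at about (0.702, 0.010) with yaw near +1°, pad at (0.566, -0.015) with yaw -8.4°, and bottle at (0.448, -0.252) nearly square to the axes. Next I'll grip the tab and dock the stage.

Run:
```python
from h import *
def pr(t): o=bot.observe(); print(t,round(o["clock"],2),o["ee_pos"],o["force"],o["opening"],o["finger_force"])
rad=np.radians
pad=np.array([.566,-.015]);y0=rad(-8.4); tab=pad-.073*np.array([np.cos(y0),np.sin(y0)])
y1=rad(1.0); u=np.array([np.cos(y1),np.sin(y1)]); edge=np.array([.702,.0099]); goal=edge-.123*u
q0=down(y0+np.pi/2);q1=down(y1+np.pi/2)
bot.command_gripper(.05)
bot.move_to([*tab,.15],q0); 
hit=bot.servo_line([*tab,.036],rate=.08,max_force=10); pr(f"down {hit}")
bot.command_gripper(0.0); pr("grip")
print(bot.servo_line([*(goal-.012*u),.037],q1,rate=.06,max_force=40)); pr("pre")
print(bot.servo_line([*(goal+.006*u),.037],rate=.02,max_force=12)); pr("dock")
im=bot.capture("top");cv2.imwrite("pics/t1.png",cv2.resize(im[90:250,180:380,::-1],None,fx=3.5,fy=3.5,interpolation=cv2.INTER_CUBIC)); print(goal)
```

```text
down False 6.91 [ 0.494  -0.0044  0.0365] [0.548  0.5834 0.3405] 0.0498108649869404 0.0
grip 7.36 [ 0.4939 -0.0044  0.0363] [-1.4034  0.5897  4.1107] 0.008857522296680978 59.7015255689621
False
pre 8.74 [0.5668 0.0076 0.0369] [-0.3883  0.0551 -5.4186] 0.009108298175753217 58.2200288772583
True
dock 9.33 [0.577  0.0073 0.0363] [-2.9297 -0.9567  2.4604] 0.008928787991971809 60.475199818611145
[0.579  0.0078]
```

View pics/t1.png

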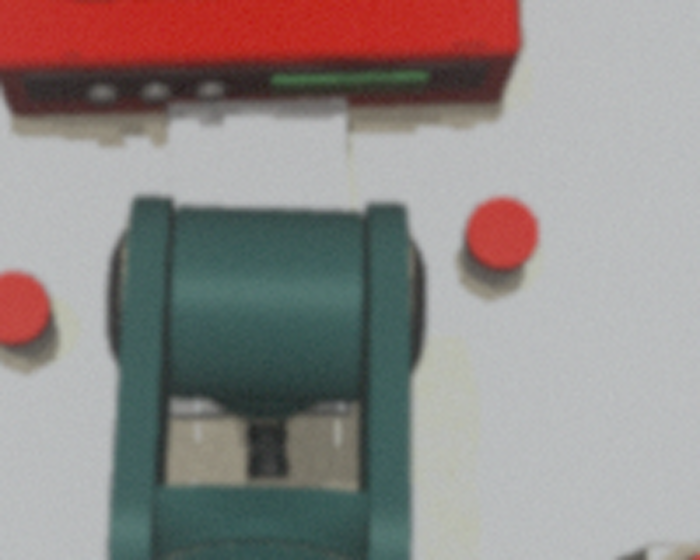

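Run:
```python
from h import *
import pickle
def pr(t): o=bot.observe(); print(t,round(o["clock"],2),o["ee_pos"],o["force"],o["opening"],o["finger_force"])
y1=np.radians(1.0); u=np.array([np.cos(y1),np.sin(y1)]); goal=np.array([.702,.0099])-.123*u
bot.command_gripper(.05); pr("rel")
p=goal
bot.servo_line([*bot.observe()["ee_pos"][:2],.085],rate=.15)
b=goal-.05*u
bot.servo_line([*b,.085],rate=.15); bot.command_gripper(0.0)
bot.servo_line([*b,.046],rate=.1)
print(bot.servo_line([*(goal+.01*u),.046],rate=.04,max_force=20)); pr("push")
bot.servo_line([*b,.046],rate=.08)
bot.servo_line([*b,.12],rate=.2)
bot.move_to([.57,0,.30],down(0)); bot.command_gripper(.085);bot.dwell(.2)
o=bot.observe(); im=bot.capture("wrist"); pickle.dump(o,open("o2.pkl","wb")); cv2.imwrite("pics/w2.png",im[:,:,::-1])
im=im[0:190,190:380,::-1]; cv2.imwrite("pics/w2c.png",cv2.resize(im,None,fx=3.15,fy=3.15,interpolation=cv2.INTER_CUBIC)); pr("look")
```

```text
rel 9.85 [0.5761 0.0076 0.0355] [-0.6937 -0.0569  0.1651] 0.049963526693724974 0.0
True
push 12.73 [0.5588 0.0069 0.0453] [-6.5662 -2.6882  4.9005] -4.67475290620617e-05 3.6308368295431137
look 16.22 [0.57 0.   0.3 ] [-0.371  -0.1691 -0.1701] 0.08484738170364836 0.0
```

View pics/w2c.png

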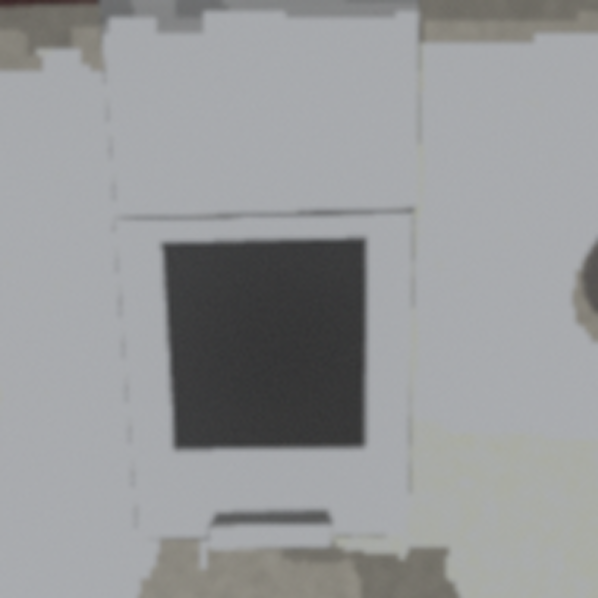

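The stage now sits against the deck with its side edges in line; the joint shows as a thin line from crop (118,217) to (413,210). I'll press it again, slowly and harder, to find out whether the gap is really closed.

Run:
```python
from h import *
import pickle
def pr(t): o=bot.observe(); print(t,round(o["clock"],2),o["ee_pos"],o["force"],o["opening"],o["finger_force"])
def joint(im):
    g=im.mean(2); 
    for u in(232,245,260,275,290,305,315):
        col=g[60:76,u-2:u+3].mean(1); print(u,60+col.argmin(),"dark area px",round(float((np.median(col)-col).clip(3).sum()/100),2),end="; ")
    print()
joint(cv2.imread("pics/w2.png"))
y1=np.radians(1.0); u=np.array([np.cos(y1),np.sin(y1)]); goal=np.array([.702,.0099])-.123*u
b=goal-.05*u
bot.command_gripper(0.0)
bot.move_to([*b,.12],down(y1+np.pi/2)); bot.servo_line([*b,.046],rate=.12)
bot.servo_line([*(goal-.024*u),.046],rate=.06,max_force=20)
print(bot.servo_line([*(goal-.002*u),.046],rate=.012,max_force=30)); pr("push")
bot.servo_line([*b,.046],rate=.08)
bot.servo_line([*b,.12],rate=.2)
bot.move_to([.57,0,.30],down(0));bot.command_gripper(.085); bot.dwell(.2)
o=bot.observe(); im=bot.capture("wrist"); pickle.dump(o,open("o2.pkl","wb")); cv2.imwrite("pics/w3.png",im[:,:,::-1]); joint(im); pr("look")
c,T=campose("wrist",o)
g=(im[60:145,235:312].max(2)<90).astype(np.uint8)
cn=max(cv2.findContours(g,0,2)[0],key=cv2.contourArea); pp=cv2.approxPolyDP(cn,5,True)[:,0]+[235,60]; print(pp)
q=np.array([pix2w(c,T,x,.03) for x in pp]);print(q,q.mean(0))
# candidate bottle flip postures
```

```text
232 69 dark area px 0.82; 245 69 dark area px 0.92; 260 68 dark area px 1.28; 275 68 dark area px 1.11; 290 67 dark area px 1.67; 305 67 dark area px 1.42; 315 67 dark area px 1.0; 
True
push 20.53 [0.5589 0.0072 0.0455] [-3.0265 -1.0473  2.7879] -0.0003319491597469795 2.0103373378515244
232 69 dark area px 0.83; 245 69 dark area px 0.93; 260 68 dark area px 1.27; 275 68 dark area px 1.17; 290 67 dark area px 1.52; 305 75 dark area px 1.35; 315 67 dark area px 1.01; 
look 24.02 [0.57 0.   0.3 ] [ 0.0398 -0.3369  0.7274] 0.08519296723920122 0.0
[[304  76]
 [242  78]
 [246 141]
 [304 140]]
[[ 0.6916 -0.027   0.03  ]
 [ 0.6893  0.0514  0.03  ]
 [ 0.6112  0.0492  0.03  ]
 [ 0.6125 -0.0289  0.03  ]] [0.6511 0.0112 0.03  ]
```

The pad's stop position didn't change under 30 N, so the stage is flush. Next I'll check which arm postures can do the bottle flip.

```bash
cat >> h.py <<'E'
def att(yaw,pitch,roll=0):
    """tool z along yaw heading, pitched down; roll=0: tool x up, pi: tool x down"""
    z=np.array([np.cos(yaw)*np.cos(pitch),np.sin(yaw)*np.cos(pitch),-np.sin(pitch)])
    y=np.cross(z,np.cross([0,0,1],z)/np.cos(pitch)); x=-np.cross(z,np.array([-np.sin(yaw),np.cos(yaw),0])) 
    x=np.cross(np.array([-np.sin(yaw),np.cos(yaw),0]),z); x=x if x[2]>0 else -x
    y=np.cross(z,x)
    return quat(R.from_matrix(np.c_[x,y,z])*R.from_euler('z',roll))
E
python3 - <<'E'
from h import *
d=np.radians
for nm,p,yaws in(("bottle",[.448,-.252,.095],(1.7,)),("pad",[.651,.010,.126],(1.,)),("flip",[.55,-.1,.45],(1.,-15)),("flip",[.6,0.,.4],(1.,))):
  for yaw in yaws:
    for pt in(0,20,30,40):
      for r in(0,np.pi):
        q=att(d(yaw),d(pt),r); z=rot(q).as_matrix()[:,2]
        s=bot.inverse_kinematics(np.array(p)+.019*z,q); s2=bot.inverse_kinematics(np.array(p)-.09*z,q)
        print(nm,yaw,pt,round(r,1),s,s2 is not None)
E
```

```text
bottle 1.7 0 0 None False
bottle 1.7 0 3.1 None False
bottle 1.7 20 0 [-1.0084 -0.4002  2.4801  1.4894  0.9478 -0.3867] False
bottle 1.7 20 3.1 [-1.0084 -0.4002  2.4801  1.4894  0.9478  2.7549] False
bottle 1.7 30 0 [-0.9569 -0.4574  2.4341  1.2121  0.8812 -0.1151] True
bottle 1.7 30 3.1 None False
bottle 1.7 40 0 [-0.8926 -0.47    2.3716  0.9275  0.868   0.1558] True
bottle 1.7 40 3.1 None True
pad 1.0 0 0 [-0.0532 -0.0725  2.363   3.0346  0.7226 -1.4904] False
pad 1.0 0 3.1 [-0.0532 -0.0725  2.363   3.0346  0.7226  1.6512] False
pad 1.0 20 0 [-0.0503 -0.247   2.3098  2.7188  0.1557 -1.1758] False
pad 1.0 20 3.1 [-0.0503 -0.247   2.3098  2.7188  0.1557  1.9658] False
pad 1.0 30 0 [-0.0471 -0.2687  2.2449  0.4399  0.1315  1.1019] True
pad 1.0 30 3.1 [-0.0471 -0.2687  2.2449  0.4399  0.1315 -2.0397] True
pad 1.0 40 0 [-0.0431 -0.2532  2.1623  0.1308  0.3636  1.4095] True
pad 1.0 40 3.1 [-0.0431 -0.2532  2.1623  0.1308  0.3636 -1.7321] True
flip 1.0 0 0 [-0.4443 -0.7955  2.2508  1.3432  0.4749  0.2548] False
flip 1.0 0 3.1 [-0.4443 -0.7955  2.2508  1.3432  0.4749 -2.8868] False
flip 1.
[... 842 characters left out ...]
lip -15 40 0 [-0.2041 -0.6118  1.8752 -0.0523  1.0069  1.6359] True
flip -15 40 3.1 [-0.2041 -0.6118  1.8752 -0.0523  1.0069 -1.5057] True
flip 1.0 0 0 [-0.0918 -0.6829  2.2744  1.757   0.1112 -0.1873] False
flip 1.0 0 3.1 [-0.0918 -0.6829  2.2744  1.757   0.1112  2.9543] False
flip 1.0 20 0 [-0.0867 -0.6571  2.1118  0.2147  0.4763  1.3437] False
flip 1.0 20 3.1 [-0.0867 -0.6571  2.1118  0.2147  0.4763 -1.7979] False
flip 1.0 30 0 [-0.081  -0.6027  2.0126  0.1339  0.6911  1.418 ] True
flip 1.0 30 3.1 [-0.081  -0.6027  2.0126  0.1339  0.6911 -1.7236] True
flip 1.0 40 0 [-0.0742 -0.5303  1.9069  0.0899  0.8964  1.4556] True
flip 1.0 40 3.1 [-0.0742 -0.5303  1.9069  0.0899  0.8964 -1.686 ] True
```

Run:
```python
from h import *
def pr(t): o=bot.observe(); print(t,round(o["clock"],2),o["ee_pos"],o["qpos"],o["force"],round(o["opening"],4),round(o["finger_force"],1))
d=np.radians
q=att(d(1.7),d(30)); z=rot(q).as_matrix()[:,2]
p=np.array([.448,-.252,.092]); g=p+.021*z
a=p-.085*z; w=a+[0,0,.13]
print([bot.inverse_kinematics(x,q) for x in(w,a,g,g+[0,0,.2])])
bot.move_to(w,q); pr("w")
bot.servo_line(a,rate=.2)
print(bot.servo_line(g,rate=.12,max_force=8)); pr("at")
bot.command_gripper(0.02); pr("grip")
im=bot.capture("side");cv2.imwrite("pics/s1.png",cv2.resize(im[60:280,200:480,::-1],None,fx=2.8,fy=2.7))
```

```text
[array([-1.2175, -0.8195,  2.3271,  1.0094,  1.3251,  0.2218]), array([-1.2175, -0.7204,  2.4924,  1.0837,  1.1921, -0.0186]), array([-0.9526, -0.4455,  2.4341,  1.222 ,  0.8734, -0.1278]), array([-0.9526, -0.6707,  2.2253,  0.9569,  1.0786,  0.3371])]
w 25.72 [ 0.3748 -0.2539  0.2649] [-1.2163 -0.819   2.326   1.0089  1.3254  0.2225] [0.0218 1.3317 0.1702] 0.085 0.0
False
at 27.55 [ 0.466  -0.2517  0.082 ] [-0.9533 -0.4467  2.434   1.2216  0.874  -0.1274] [ 0.3477 -0.2277 -0.9221] 0.0848 0.0
grip 27.93 [ 0.4662 -0.2517  0.082 ] [-0.9531 -0.4463  2.4338  1.2221  0.8736 -0.1278] [-4.2422  0.5636  5.7214] 0.0554 63.3
```

View pics/s1.png

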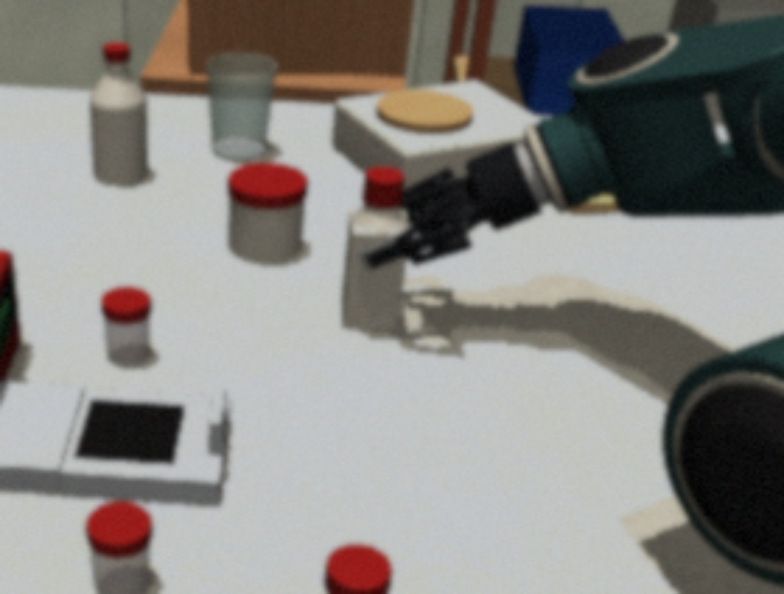

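The bottle is held across its flat sides (fingers 55 mm apart), upright at crop (378,260), and the stage is still docked. Now I'll lift and flip it.

Run:
```python
from h import *
def pr(t): o=bot.observe(); print(t,round(o["clock"],2),o["ee_pos"],o["qpos"],o["force"],round(o["opening"],4),round(o["finger_force"],1)); return o
d=np.radians
e=bot.observe()["ee_pos"]; bot.servo_line(e+[0,0,.2],rate=.2); pr("lift")
qf=att(d(-15),0.0); s=bot.inverse_kinematics([.569,-.105,.45],qf); print(s)
bot.move_to([.569,-.105,.45],qf); o=pr("pre")
j=np.array(o["qpos"]); sg=-np.pi if j[5]>0 else np.pi
k=j.copy(); k[5]+=sg; bot.movej(k); o=pr("inv"); print("tool x (was up):",rot(o["tcp_rot"]).as_matrix()[:,0])
bot.dwell(.6); im=bot.capture("side"); cv2.imwrite("pics/s2.png",im[:,:,::-1]); bot.dwell(.8)
bot.movej(j); pr("back")
```

```text
lift 29.12 [ 0.466  -0.2516  0.2801] [-0.9531 -0.6692  2.2261  0.9567  1.0791  0.3367] [ 0.5947 -0.0951 -4.2335] 0.0553 62.8
[-0.1913 -0.8197  2.2621 -0.5043  0.1464  2.0705]
pre 30.66 [ 0.569  -0.1056  0.449 ] [-0.1921 -0.8192  2.2627 -0.5031  0.1473  2.0694] [ 0.3848 -0.1602 -3.7425] 0.0557 63.4
inv 33.31 [ 0.569  -0.1056  0.4489] [-0.1922 -0.8192  2.2627 -0.5031  0.1473 -1.0718] [ 0.5093  0.3479 -3.1449] 0.0556 63.4
tool x (was up): [-0.0018  0.0009 -1.    ]
back 37.41 [ 0.569  -0.1056  0.449 ] [-0.1921 -0.8192  2.2627 -0.5031  0.1473  2.0688] [-0.6482  0.7508 -3.8677] 0.0555 63.3
```

View pics/s2.png

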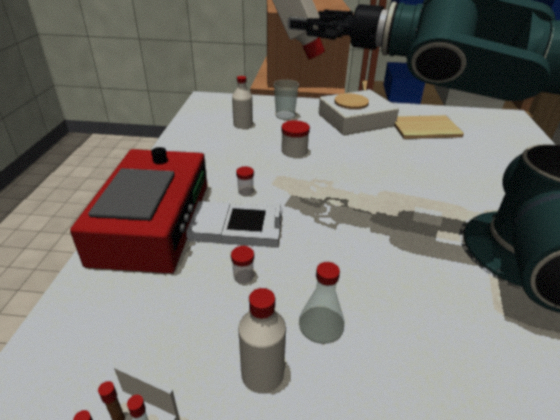

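The bottle is inverted but leans about 28° (body at (297,12), cap at (315,48)). I gripped it with the tool pitched 30°, so a full inversion needs the tool pointing 30° upward. I'll find a pose for that and redo the flip properly.

Run:
```python
from h import *
d=np.radians; o=bot.observe(); j=o["qpos"]; res=[]
for x in(.5,.55,.6,.65,.7,.75):
  for y in(-.3,-.2,-.1,0,.1):
    for h in(.35,.45,.55,.65):
      for yaw in range(-60,61,10):
        q=att(d(yaw),d(-30),np.pi)
        s=bot.inverse_kinematics([x,y,h],q)
        if s is not None: res.append((np.abs(s-j).max(),x,y,h,yaw,s))
res.sort(key=lambda r:r[0]); print(len(res))
for r in res[:8]: print(r)
M=rot(att(d(10),d(-30),np.pi)).as_matrix(); print("bottle up axis inverted:",M@np.array([np.cos(d(30)),0,-np.sin(d(30))]))
M=rot(att(d(10),d(30))).as_matrix(); print("bottle up axis placed:",M@np.array([np.cos(d(30)),0,-np.sin(d(30))]))
```

```text
1358
(np.float64(2.3866211267464643), 0.5, -0.3, 0.35, 60, array([-0.984 ,  0.2981,  1.7787,  1.8835,  2.1882,  2.8614]))
(np.float64(2.399344655110903), 0.5, -0.2, 0.35, 60, array([-0.8848,  0.1498,  1.9575,  1.8962,  2.116 ,  2.7946]))
(np.float64(2.415038589743204), 0.55, -0.3, 0.35, 60, array([-0.9216,  0.3545,  1.7059,  1.9119,  2.131 ,  2.8589]))
(np.float64(2.4225729025555185), 0.5, -0.3, 0.35, 50, array([-1.0107,  0.2209,  1.8742,  1.9194,  2.0724,  2.7919]))
(np.float64(2.4277876245407684), 0.55, -0.2, 0.35, 60, array([-0.8196,  0.2167,  1.8792,  1.9246,  2.0592,  2.7854]))
(np.float64(2.440736548192111), 0.5, -0.1, 0.35, 60, array([-0.7548,  0.006 ,  2.1118,  1.9376,  2.0148,  2.7405]))
(np.float64(2.4421098912408943), 0.6, -0.3, 0.35, 60, array([-0.8648,  0.4145,  1.6257,  1.939 ,  2.0767,  2.8606]))
(np.float64(2.449691467961919), 0.5, -0.2, 0.35, 50, array([-0.9076,  0.064 ,  2.0519,  1.9465,  1.9968,  2.7351]))
bottle up axis inverted: [ 0. -0. -1.]
bottle up axis placed: [-0. -0.  1.]
```

Run:
```python
from h import *
def pr(t): o=bot.observe(); print(t,round(o["clock"],2),o["ee_pos"],o["qpos"],o["force"],round(o["opening"],4),round(o["finger_force"],1)); return o
d=np.radians; o=bot.observe(); j=o["qpos"]; res=[]
for x in(.5,.55,.6,.65,.7):
  for y in(-.2,-.1,0,.1):
    for h in(.45,.5,.55,.6,.65):
      for yaw in range(-60,61,10):
        s=bot.inverse_kinematics([x,y,h],att(d(yaw),d(-30),np.pi))
        if s is not None and abs(s[5])<2.85 and s[4]>.15:
            D=np.abs(s-j); res.append((2*D[:3].sum()+D.max(),x,y,h,yaw,s))
res.sort(key=lambda r:r[0]); r=res[0]; print(r)
bot.movej(r[5]); o=pr("inv")
print("bottle up:",rot(o["tcp_rot"]).as_matrix()@np.array([np.cos(d(30)),0,-np.sin(d(30))]))
bot.dwell(.2); im=bot.capture("side"); cv2.imwrite("pics/s3.png",im[:240,:,::-1]); bot.dwell(1.1); pr("held")
q=att(d(1.0),d(30)); z=rot(q).as_matrix()[:,2]; g=np.array([.651,.010,.030+.092])+.021*z
bot.move_to(o["ee_pos"]*0+[.569,-.105,.45],q)
pr("upright")
```

```text
(np.float64(3.0766457475865003), 0.5, 0.1, 0.55, 40, array([-0.2778, -0.7357,  2.2934,  2.1735,  1.0566,  2.8277]))
inv 39.69 [0.5001 0.1001 0.5497] [-0.2777 -0.7357  2.2934  2.1726  1.0561  2.8276] [-0.0655 -0.222  -4.1084] 0.0553 63.6
bottle up: [-0.0004 -0.0009 -1.    ]
held 41.04 [0.5  0.1  0.55] [-0.2779 -0.7357  2.2934  2.1735  1.0566  2.8277] [-0.2027  0.1759 -3.2407] 0.0553 63.6
upright 42.61 [ 0.569  -0.1046  0.4495] [-0.4068 -0.6629  1.9516  0.4723  0.9047  1.0446] [-0.0979  0.6297 -4.1391] 0.0554 63.3
```

View pics/s3.png

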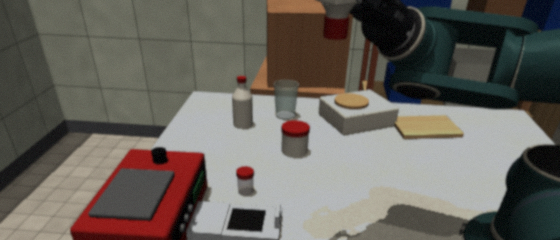

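The bottle is now fully inverted, with the red cap straight down at (337,25). I've now viewed 11 pictures, one over the limit, so the remaining checks will be numeric only. Next is placing the bottle.

Run:
```python
from h import *
def pr(t): o=bot.observe(); print(t,round(o["clock"],2),o["ee_pos"],o["force"],round(o["opening"],4),round(o["finger_force"],1)); return o
d=np.radians
q=att(d(1.0),d(30)); z=rot(q).as_matrix()[:,2]; g=np.array([.651,.010,.122])+.021*z
bot.move_to(g+[0,0,.12],q)
print(bot.servo_line(g+[0,0,.012],rate=.08,max_force=10)); pr("near")
print(bot.servo_line(g-[0,0,.006],rate=.012,max_force=3)); o=pr("contact"); print("z vs expected",o["ee_pos"][2]-g[2])
bot.command_gripper(.085); pr("open")
bot.servo_line(o["ee_pos"]-.10*z,rate=.1)
bot.servo_line(o["ee_pos"]-.10*z+[0,0,.2],rate=.25)
bot.move_to([.45,-.30,.40],down(0)); bot.dwell(.2)
for n in("top","side"):
    im=bot.capture(n); cv2.imwrite(f"pics/end_{n}.png",im[:,:,::-1])
    c,T=campose(n); hsv=cv2.cvtColor(im,cv2.COLOR_RGB2HSV)
    m=((hsv[...,1]>150)&((hsv[...,0]<8)|(hsv[...,0]>172))&(im[...,0]>60)).astype(np.uint8)
    old=cv2.cvtColor(cv2.imread(f"pics/{n}0.png"),cv2.COLOR_BGR2HSV)
    for name,mm in(("now",m),("old",((old[...,1]>150)&((old[...,0]<8)|(old[...,0]>172))&(old[...,2]>60)).astype(np.uint8))):
        _,_,st,ce=cv2.connectedComponentsWithStats(mm)
        print(n,name,[(ce[i].round(1).tolist(),int(st[i,4])) for i in range(1,len(st)) if st[i,4]>60])
    print("expected cap px",w2pix(c,T,[.651,.010,.165+.03]),"base",w2pix(c,T,[.651,.010,.03]))
pr("end")
```

```text
False
near 45.15 [0.6694 0.0103 0.124 ] [ 0.4052  0.3172 -3.3736] 0.0555 63.3
True
contact 46.1 [0.6692 0.0104 0.1121] [-0.9987  0.6226  5.0688] 0.0554 64.0
z vs expected 0.0005687430396570381
open 46.51 [0.6685 0.0105 0.1105] [-1.3922  0.4946 -0.0902] 0.0852 0.0
top now [([260.5, 70.9], 7466), ([521.7, 108.5], 153), ([4.1, 140.5], 63), ([253.9, 155.5], 219), ([323.0, 156.5], 269), ([183.5, 177.9], 271), ([435.5, 205.0], 1129), ([65.8, 199.9], 242), ([126.6, 249.7], 241)]
top old [([260.5, 70.9], 7464), ([521.7, 108.2], 151), ([11.7, 121.1], 61), ([4.1, 140.6], 65), ([322.9, 156.5], 270), ([183.4, 177.9], 274), ([435.6, 204.9], 1115), ([65.8, 199.9], 244), ([126.6, 249.7], 242), ([383.3, 256.4], 218)]
expected cap px [254.5951 155.4361] base [254.4791 173.042 ]
side now [([295.0, 128.0], 324), ([136.7, 218.9], 7108), ([243.4, 162.2], 174), ([241.9, 255.1], 322), ([327.6, 272.0], 344), ([261.3, 300.9], 489), ([105.8, 390.2], 192), ([134.9, 404.0], 222), ([82.3, 415.7], 113)]
side old [([294.9, 128.3], 340), ([336.9, 128.5], 153), ([136.6, 220.2], 7353), ([244.5, 172.5], 155), ([242.0, 255.6], 327), ([327.4, 272.8], 381), ([261.2, 302.1], 551), ([105.9, 391.1], 215), ([135.0, 404.6], 236), ([82.3, 415.7], 113)]
expected cap px [244.337  157.7884] base [246.5164 218.8576]
end 50.17 [ 0.4501 -0.2994  0.4001] [-0.8811  0.5076 -0.0371] 0.0849 0.0
```

Run:
```python
from h import *
bot.move_to([.57,0,.30],down(0)); bot.dwell(.3)
im=bot.capture("wrist")[:,:,::-1]; cv2.imwrite("pics/w4.png",im)
a=cv2.imread("pics/w3.png").mean(2).astype(np.float32); b=im.mean(2).astype(np.float32)
for n,(y0,y1,x0,x1) in {"front tab":(158,182,240,310),"left side/front":(120,178,224,244),"deckL":(20,60,218,236)}.items():
    t=a[y0:y1,x0:x1]; r=cv2.matchTemplate(b[y0-5:y1+5,x0-5:x1+5],t,cv2.TM_CCOEFF_NORMED); print(n,cv2.minMaxLoc(r)[1],np.array(cv2.minMaxLoc(r)[3])-5)
    h=np.outer(np.hanning(y1-y0),np.hanning(x1-x0)).astype(np.float32); print("  subpx",cv2.phaseCorrelate(t,np.ascontiguousarray(b[y0:y1,x0:x1]),h))
m=(im.max(2)[60:145,235:312]<90); print("dark pad px visible",m.sum(), "left margin cols",m.any(0).nonzero()[0][[0,-1]]+235)
print(bot.observe()["clock"])
```

```text
front tab 0.9891480207443237 [0 0]
  subpx ((-0.14203052415383155, 0.3569705311824709), 0.7581115679608451)
left side/front 0.8587846755981445 [-1  5]
  subpx ((-0.21897188584301652, 6.655603650087503), 0.3561284637451172)
deckL 0.9150278568267822 [-1 -1]
  subpx ((3.4600352128465532, 2.8124635269619773), 0.07251584927241007)
dark pad px visible 455 left margin cols [246 305]
51.7917
```

Run:
```python
import cv2,numpy as np
a=cv2.imread("pics/w3.png").mean(2);b=cv2.imread("pics/w4.png").mean(2)
for u in(229,234,239,244,310,314,317):
    print("joint",u,a[63:76,u-1:u+2].mean(1).round().astype(int),b[63:76,u-1:u+2].mean(1).round().astype(int))
for u in(262,272,282,290): print("tab",u,a[158:180,u-2:u+3].mean(1).round().astype(int),b[158:180,u-2:u+3].mean(1).round().astype(int))
```

```text
joint 229 [171 171 171 171 168 159 156 167 171 171 171 171 171] [164 164 164 163 161 152 143 152 162 164 164 164 164]
joint 234 [171 171 171 171 167 152 147 164 170 171 171 171 171] [164 164 164 164 160 147 142 158 164 164 164 164 164]
joint 239 [171 171 171 170 166 151 145 164 171 170 171 170 170] [164 164 164 164 160 145 140 158 164 164 164 164 163]
joint 244 [171 171 170 171 166 151 145 164 170 171 171 170 166] [164 164 164 164 160 144 138 157 164 164 164 164 160]
joint 310 [170 170 166 150 144 164 170 170 171 171 171 170 170] [164 164 160 144 138 157 164 164 164 164 164 163 164]
joint 314 [171 170 164 147 144 164 170 171 171 171 170 171 170] [164 163 159 142 138 157 164 164 164 164 164 164 164]
joint 317 [170 169 162 144 144 165 171 170 171 171 171 171 170] [164 163 156 139 137 157 163 164 164 164 164 164 164]
tab 262 [171 171 169 161 137 104  92 102 133 160 169 170 171 170 169 165 154 140
 135 135 135 135] [164 164 163 156 135 102  88  96 123 150 162 164 164 164 163 159 149 135
 129 129 129 129]
tab 272 [170 170 168 155 127  99  92 103 137 164 170 170 170 170 168 156 140 135
 134 134 135 135] [164 163 161 150 123  96  89  99 131 157 164 164 163 163 161 151 135 130
 128 129 130 129]
tab 282 [170 170 167 151 119  95  91 101 136 164 170 170 170 171 167 149 121 112
 115 120 128 132] [164 163 160 146 116  92  87  97 130 157 163 163 164 163 159 143 115 107
 109 113 121 126]
tab 290 [170 170 166 148 112  91  92 109 141 165 170 170 170 170 166 149 119 110
 110 112 121 129] [164 164 160 143 109  89  89 104 135 158 164 164 163 163 159 142 113 105
 105 108 116 124]
```

The joint line and the tab look the same as before the bottle was placed, apart from overall brightness, so the stage is still docked. Handing in.

```bash
python3 -c "
from bench import bot
print(bot.close_job())"
```

```text
the job is handed in; nothing more can be done
None
```

Job handed in at about 52 s: stage docked flush and in line, bottle fully inverted for over 1 s (after a first flip about 28° short) and set upright within about 2 mm of the pad centre, other items unmoved in the images; I viewed 11 pictures, one over the limit of 10.

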